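Shut the key tray and swing its hasp over the catch

ROBOT

A 6-joint arm with a two-finger parallel gripper is mounted at the origin on the work surface. World frame = base frame: x ahead of the robot, y to its left, z up, the work surface at z = 0. Lengths are in m, angles in rad, forces in N, time in s.
With the tool pointing down it reaches from about 0.375 to 0.9 m from the base axis. Payload 3.1 kg.
Tool frame: the origin (TCP) lies on the centre line of the jaws, within the pads' length; the fingertips stand 25 mm ahead of it and the grasp point (between the pads) lies 6 mm ahead of it (robot.nose_length is the y of the fingertips in the tool frame, in m); y points along the fingers, z is the direction in which the jaws open and shut, and the axes are right-handed (so a half turn about y gives the same grasp; the last joint's range is limited). The gripper opens to 87 mm and grips with 3 to 60 N. Pads are 19 mm wide; open, the fingers measure 117 mm over their backs; the gripper's body (75 mm by 190 mm) begins 51 mm behind the grasp point.
Start: joints at [-1.371, 0.527, 1.433, -0, 1.181, -0.178], TCP at [0.231, -0.581, 0.248] pointing down, gripper open.
Joint ranges: [-3.08, 3.08], [-0.75, 2.2], [0.22, 2.44], [-1.43, 4.57], [0, 2.65], [-2.85, 2.85]. Speed limits (rad/s): [2.79, 2.79, 3.14, 3.14, 3.14, 3.14].

INTERFACE

Orientations are given as a unit quaternion [x, y, z, w].
In Python, from rig import robot, eyes, ticket gives the robot as it stands.
- The arm moves only by the tool play_rows, never from a script. Its argument "series" is a list of rows, each a list of 7 numbers: the opening, from 0 (shut) to 1 (fully open), then the shift along the tool's x, y, z scaled (see below), then the turn, a rotation vector about the tool's x, y, z scaled (see below). In form: [[claw, dx, dy, dz, ax, ay, az], ...]. A call has 1 to 12 rows; each row shifts and turns the commanded pose from where the row before left it, along the tool's axes as they then stand; what a row does not reach is not made up. The controller multiplies each number of a shift by 100 mm and each number of a turn by 180 degrees. A row lasts 1/12 s, in which the tool goes at most 41.7 mm and 7.16 degrees, less where a joint would pass 70% of its speed; a pose out of reach is approached as far as the arm can. A call with a number of a shift or a turn outside -1 to 1 is refused whole. A call with a gripper value outside its range is refused whole. The fingers move at their own pace and stop on an object; "grip_force" is the grip in N (left out, the last holds). Time passes only in rows, so rows that do not move let the fingers close. It gives the time, the measured TCP pose, the force and the opening at its end, in the units of the state.
- robot.get_obs(): the state, without advancing time (a new reading comes with each control period).
- eyes.camera(name): name is "side" or "top" or "wrist"; returns the picture (400x640x3 uint8, red, green, blue); there is no depth.
- eyes.camera_params(name): a dict with "K" (3x3 intrinsics, pixels), "rvec" (rotation vector, rad) and "tvec" (3), from world to camera coordinates, as OpenCV has them. Camera axes: x right, y down, z forward; pixel columns grow to the right and rows downward; lengths in m; the calibration is good to about 2 mm. The wrist camera is an equidistant fisheye: a pixel r from the principal point sees the ray r / f radians off the axis. A picture is of the moment at which its call begins: read the wrist's pose just before it. camera_params takes no time and is no camera call; for the wrist camera it gives the pose at the moment of the call.
- ticket.hand_in(): hands the job in, once; it reports no verdict.
The state is a dict: "time": time; "q": joint angles; "joint_velocities": joint speeds; "joint_torque": joint torques, N m; "position": TCP position; "tool_rot": TCP orientation; "ft_force": force on the tool from outside, world axes, zero at the start; "moment": the same for the moment, N m; "grip_width": finger opening in m.
Only numpy, scipy, OpenCV 4.12 (cv2) and the standard library are available. Lean on these libraries where they do the work, as an engineer would, in place of code of your own. Each camera call takes 0.05 s, during which the arm holds its last target.

TASK

Push the lid of the copper key tray fully shut first, and then swing the dark steel hasp over from the front so that it lies flat on the lid, home over the brass catch. Leave the hook strip, salt shaker, doorstop and spring clip where they are, and finish with the gripper clear of everything.

Things in the scene. Friction and masses are not known exactly. Their poses are not given: they have to be found in the camera images.
- tray: Copper-toned open key tray, 180 mm (its x, depth) by 240 mm (its y, width) by 60 mm high, walls 5 mm, screwed to the table; three loose flat keys lie inside. Origin: centre of its underside, on the table; z up, -x is the front, where the hasp is hinged; the lid's hinge runs along y on the rear top rim (x = +90 mm, z = 60 mm).
- lid (a joint): Angle of the white plastic lid (180 by 240 by 6 mm, 250 g) about its rear hinge, rad: 0 is fully shut (underside on the tray's rim, top face 66 mm above the table), growing as the front edge lifts; at most 1.3. The hinge is stiff: the lid stays at whatever angle it is left, and must be pressed all the way down (a few newtons). Starts ajar, 0.5 to 0.95.
- lid_edge (a point): Middle of the lid's front free edge, on its top face, 180 mm from the lid's hinge.
- hasp (a joint): Angle of the hasp about its hinge pin along the tray's y, rad: 0 is lying flat on the shut lid, pointing to the rear (tray +x), with the catch standing up through its slot; about 1.57 is upright; larger values lean towards the front, away from the lid; at most 2.4. Stiff hinge: it stays where left and takes about 1 N at the tip to move. Starts between 1.7 and 2.05.
- hasp_hinge (a point): Middle of the hasp's hinge pin, just ahead of the tray's front wall: tray frame x = -94 mm, y = 0, z = 70 mm.
- hasp_tip (a point): Middle of the hasp's free end, 100 mm from the pin. The hasp is a dark steel strap 100 mm long, 40 mm wide, 4 mm thick, 70 g, with a slot 30 mm by 16 mm that runs from 30 to 60 mm from the pin; the last 40 mm are plain.
- catch (a point): Top of the catch: a brass staple fixed in the middle of the lid's width, 22 mm long (front to back), 6 mm wide, standing 17 mm above the lid; 45 mm behind the hasp's pin when the lid is shut, so that it enters the slot freely. It moves with the lid.
- shaker: Glass salt shaker with a steel cap, 56 mm across, 100 mm tall, loose; origin under its centre. Not to be disturbed.
- doorstop: Black wedge doorstop, 130 by 45 by 31 mm, loose; origin under its centre. Not to be disturbed.
- clip: Steel spring clip, about 80 by 44 by 25 mm, loose; origin near its middle, underneath. Not to be disturbed.
- hook_strip: White plastic wall-hook strip with four hooks, 320 by 50 by 45 mm, lying flat, loose; origin under its centre, x along it. Not to be disturbed.

How it is judged:
By the outcome, as a careful person would: the job done as asked, in the order asked, and still so for the second after the job is handed in, with the robot touching nothing.
It also fails if it takes over 43 s, if anything falls off the work surface, if the arm or the gripper's body presses on something with over 40 N, if the wrist force passes 120 N, or if a joint passes its speed limit or range.

## Working session

There is one attempt and no reset: what is moved stays moved. The work goes in short steps, Python scripts to look and compute and a tool call to move; the robot and the scene stay as the last step left them, time stands still between calls to the robot, and variables do not carry over. Pictures are saved under pics/ and viewed, and the job is handed in when it is done.

Besides the shell and the picture viewer there is one more tool, called after "Call:" as name([rows], argument=value, ...), one row to a line, values as JSON. play_rows: Moves the arm, as the interface text tells. Its arguments: {"type":"object","properties":{"series":{"type":"array","items":{"type":"array","items":{"type":"number"}}},"grip_force":{"type":"number"}},"required":["series"]}

```bash
ls; mkdir -p pics
python3 - <<'E'
from rig import robot, eyes, ticket
import cv2
o=robot.get_obs();print(o)
for n in ["side","top","wrist"]:
    p=eyes.camera_params(n);print(n,p)
    im=eyes.camera(n);cv2.imwrite(f"pics/{n}0.png",im[:,:,::-1])
E
```

```text
pics
{'time': 0.0, 'q': array([-1.37147170e+00,  5.28466504e-01,  1.43388371e+00, -1.05210526e-05,
        1.18139943e+00, -1.78496407e-01]), 'joint_velocities': array([ 0.00106987,  0.00152665,  0.0005658 , -0.00073198, -0.0006433 ,
       -0.00166157]), 'joint_torque': array([-2.01938470e-03, -4.40049899e+01, -1.76595050e+01,  6.32673595e-02,
        5.84343472e-02, -1.39495360e-04]), 'position': array([ 0.23045173, -0.5802392 ,  0.24657728]), 'tool_rot': array([-0.1327995 ,  0.6952888 , -0.69376373,  0.13277674]), 'ft_force': array([ 0.47327333,  0.41638019, -0.30788501]), 'moment': array([0.07330707, 0.02820039, 0.02919924]), 'grip_width': 0.08724676945305569}
side {'K': array([[402.23107073,   0.        , 323.51829138],
       [  0.        , 402.23107073, 199.24548625],
       [  0.        ,   0.        ,   1.        ]]), 'rvec': array([ 0.07146369, -2.82228756,  1.28924579]), 'tvec': array([0.56476214, 0.12266563, 1.1743309 ])}
top {'K': array([[429.92626438,   0.        , 321.39579018],
       [  0.        , 429.92626438, 191.67337156],
       [  0.        ,   0.        ,   1.        ]]), 'rvec': array([ 2.16505032, -2.22650446,  0.07160841]), 'tvec': array([-0.03981161,  0.5877439 ,  1.2448671 ])}
wrist {'K': array([[309.70691629,   0.        , 318.79411204],
       [  0.        , 309.70691629, 203.56977155],
       [  0.        ,   0.        ,   1.        ]]), 'rvec': array([-2.41713038,  1.64022977,  0.21577224]), 'tvec': array([-0.62467948, -0.03080645,  0.39007371])}
```

View pics/side0.png

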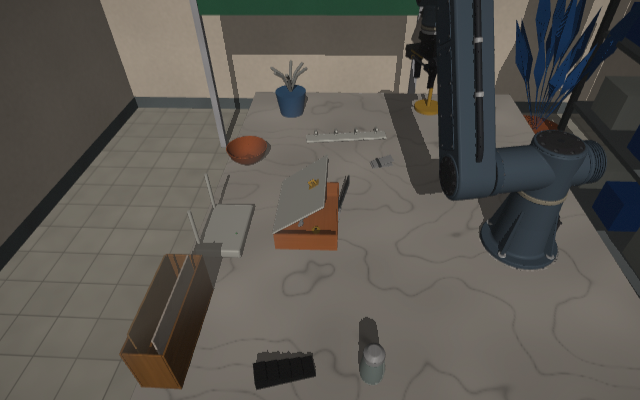

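View pics/top0.png

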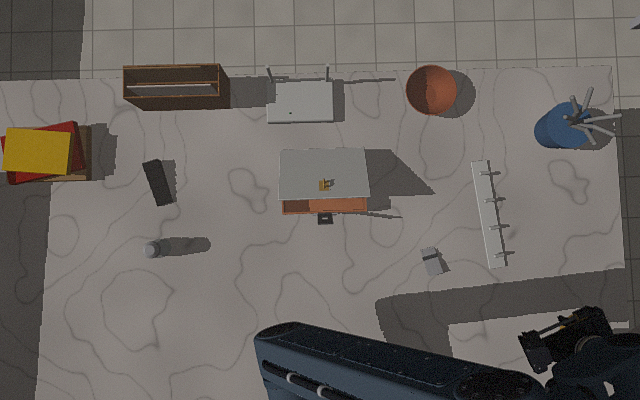

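View pics/wrist0.png

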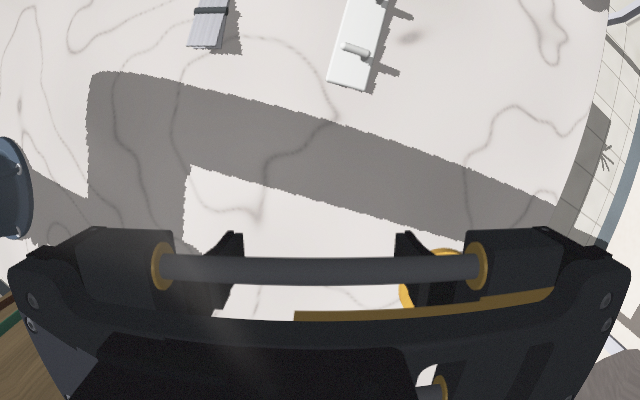

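The side view shows the lid ajar at about (305,200) and the hasp at (343,192). In the top view the tray is around (325,185), the catch at (325,184) and the hasp at (325,217). Next I'll zoom in.

Run:
```python
import cv2
t=cv2.imread("pics/top0.png")[135:240,260:420];s=cv2.imread("pics/side0.png")[145:260,250:370]
cv2.imwrite("pics/topz.png",cv2.resize(t,None,fx=5,fy=5,interpolation=cv2.INTER_CUBIC))
cv2.imwrite("pics/sidez.png",cv2.resize(s,None,fx=5,fy=5,interpolation=cv2.INTER_CUBIC))
```

```text
(no output)
```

View pics/topz.png

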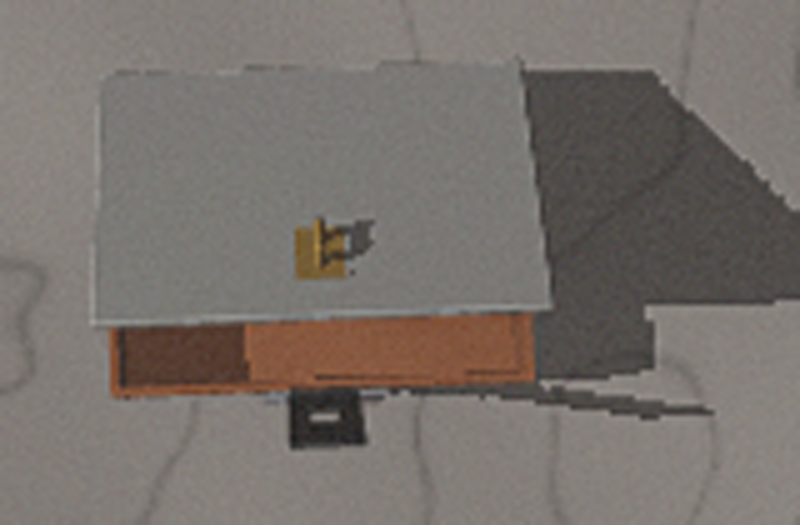

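View pics/sidez.png

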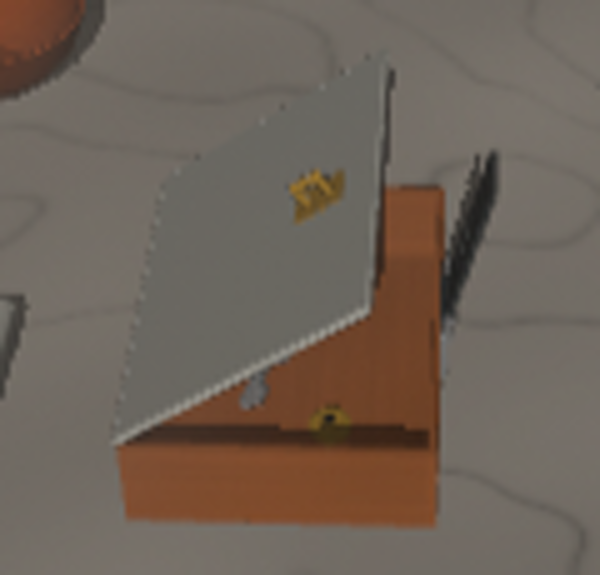

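```bash
cat > h.py <<'E'
import numpy as np, cv2
from rig import robot, eyes, ticket
def ray(n,uv,p=None):
    p=p or eyes.camera_params(n);K=p["K"];R=cv2.Rodrigues(p["rvec"])[0];t=np.array(p["tvec"]).ravel()
    d=np.linalg.inv(K)@[uv[0],uv[1],1.]
    if n=="wrist":
        a=np.array([(uv[0]-K[0,2])/K[0,0],(uv[1]-K[1,2])/K[1,1]]);r=np.linalg.norm(a)
        d=np.array([*(a/r*np.sin(r)),np.cos(r)])
    d=R.T@d; return -R.T@t,d/np.linalg.norm(d)
def plane(n,uv,z,p=None):
    c,d=ray(n,uv,p);return c+d*(z-c[2])/d[2]
def tri(a,b):
    A=np.zeros((3,3));B=np.zeros(3);rs=[ray(*a),ray(*b)]
    for c,d in rs:
        M=np.eye(3)-np.outer(d,d);A+=M;B+=M@c
    X=np.linalg.solve(A,B);return X,[np.linalg.norm(np.cross(X-c,d))*1e3 for c,d in rs]
def proj(n,X,p=None):
    p=p or eyes.camera_params(n);return cv2.projectPoints(np.array([X],float),p["rvec"],p["tvec"],p["K"],None)[0].ravel()
E
python3 - <<'E'
from h import *
np.set_printoptions(precision=4,suppress=True)
T=lambda u,v:("top",((u+.5)/5-.5+260,(v+.5)/5-.5+135))
S=lambda u,v:("side",((u+.5)/5-.5+250,(v+.5)/5-.5+145))
for n,a,b in [("lidL",T(93,323),S(370,312)),("lidR",T(551,307),S(386,65)),("hingeL",T(100,85),S(118,442)),("hasptip",T(328,446),S(490,155)),("catch",T(320,225),S(320,172)),("rimFL",T(110,396),S(442,437)),("rimFR",T(535,380),S(442,188))]:
    print(n,*tri(a,b))
for a in [T(110,396),T(535,380)]: print(plane(*a,.06))
for a in [S(437,443),S(443,188),S(118,448)]: print("s",plane(*a,.06))
E
```

```text
lidL [0.5606 0.0572 0.1655] [np.float64(0.8957603327862065), np.float64(0.895760332786332)]
lidR [ 0.5636 -0.1811  0.1558] [np.float64(0.046891269548579195), np.float64(0.04689126954865755)]
hingeL [0.7016 0.0596 0.0647] [np.float64(0.7258920928628334), np.float64(0.7258920928626321)]
hasptip [ 0.4968 -0.0622  0.1792] [np.float64(1.9378583972785308), np.float64(1.9378583972784176)]
catch [ 0.6021 -0.0618  0.1649] [np.float64(7.00746228402721), np.float64(7.00746228402713)]
rimFL [0.5228 0.0571 0.074 ] [np.float64(1.54113273081024), np.float64(1.5411327308101526)]
rimFR [ 0.5276 -0.1823  0.0593] [np.float64(0.8422294402476981), np.float64(0.8422294402477574)]
[0.5245 0.0583 0.06  ]
[ 0.5267 -0.1822  0.06  ]
s [0.5242 0.0482 0.06  ]
s [ 0.5278 -0.1814  0.06  ]
s [0.7027 0.0597 0.06  ]
```

```bash
cat >> h.py <<'E'
from scipy.spatial.transform import Rotation as Ro
np.set_printoptions(precision=4,suppress=True)
def delta(target, Rt=None):
    o=robot.get_obs();R=Ro.from_quat(o["tool_rot"]).as_matrix()
    print("t",o["time"],"pos",o["position"],"F",o["ft_force"],"w",o["grip_width"]);print("axes x,y,z cols:\n",R)
    print("shift tool (units of 100mm):",R.T@(np.array(target)-o["position"])*10)
    if Rt is not None: print("turn (units 180deg):",Ro.from_matrix(R.T@Rt).as_rotvec()/np.pi)
E
python3 - <<'E'
from h import *
c,_=ray("wrist",(300,200));print("wristcam",c)
# tool y down; z along world +-y
for s in (1,-1):
    z=np.array([0,s,0.]);y=np.array([0,0,-1.]);x=np.cross(y,z)
    delta([.575,-.145,.2],np.stack([x,y,z],1))
for uv in [(432,260),(490,210),(155,247),(158,183)]: print(plane("top",uv,.02))
E
```

```text
wristcam [ 0.2959 -0.5555  0.3838]
t 0.15 pos [ 0.2305 -0.5804  0.2468] F [-0.4748 -0.2945 -0.7919] w 0.08723763054696362
axes x,y,z cols:
 [[-0.9295 -0.0004  0.3689]
 [-0.3689  0.0017 -0.9295]
 [-0.0003 -1.     -0.0017]]
shift tool (units of 100mm): [-4.8082  0.4737 -2.775 ]
turn (units 180deg): [ 0.     -0.8797 -0.0008]
t 0.15 pos [ 0.2305 -0.5804  0.2468] F [-0.4748 -0.2945 -0.7919] w 0.08723763054696362
axes x,y,z cols:
 [[-0.9295 -0.0004  0.3689]
 [-0.3689  0.0017 -0.9295]
 [-0.0003 -1.     -0.0017]]
shift tool (units of 100mm): [-4.8082  0.4737 -2.775 ]
turn (units 180deg): [0.0005 0.1203 0.    ]
[ 0.3784 -0.372   0.02  ]
[ 0.5188 -0.5484  0.02  ]
[0.439  0.4305 0.02  ]
[0.6249 0.4207 0.02  ]
```

Call:
play_rows([
  [0, -0.327, 0, -0.2, 0, 0, 0],
  [0, -0.327, 0, -0.2, 0, 0, 0],
  [0, -0.327, 0, -0.2, 0, 0, 0],
  [0, -0.327, 0, -0.2, 0, 0, 0],
  [0, -0.327, 0, -0.2, 0, 0, 0],
  [0, -0.327, 0, -0.2, 0, 0, 0],
  [0, -0.327, 0, -0.2, 0, 0, 0],
  [0, -0.327, 0, -0.2, 0, 0, 0],
  [0, -0.327, 0, -0.2, 0, 0, 0],
  [0, -0.327, 0, -0.2, 0, 0, 0],
  [0, -0.327, 0, -0.2, 0, 0, 0],
  [0, -0.327, 0, -0.2, 0, 0, 0],
], grip_force=20)

```text
time: 1.15
position: [0.5075, -0.2113, 0.2474]
tool_rot: [-0.133, 0.695, -0.694, 0.133]
ft_force: [-0.5, -0.7, -0.2]
grip_width: 0.0149
```

Call:
play_rows([
  [0, -0.327, 0, -0.2, 0, 0, 0],
  [0, -0.327, 0, -0.2, 0, 0, 0],
  [0, -0.327, 0, -0.2, 0, 0, 0],
  [0, 0, 0, 0, 0, 0.03, 0],
  [0, 0, 0, 0, 0, 0.03, 0],
  [0, 0, 0, 0, 0, 0.03, 0],
  [0, 0, 0, 0, 0, 0.03, 0],
  [0, 0, 0, 0, 0, 0, 0],
  [0, 0, 0, 0, 0, 0, 0],
])

```text
time: 1.9
position: [0.5756, -0.121, 0.2473]
tool_rot: [-0.001, 0.707, -0.707, 0.001]
ft_force: [-0.5, -0.3, -0.1]
grip_width: 0.0004
```

Run:
```python
from h import *
z=np.array([0,-1,0.]);y=np.array([0,0,-1.]);x=np.cross(y,z)
delta([.575,-.12,.2],np.stack([x,y,z],1))
for n in ["side","wrist"]:
    cv2.imwrite(f"pics/{n}1.png",eyes.camera(n)[:,:,::-1])
```

```text
t 1.9 pos [ 0.5756 -0.121   0.2473] F [-0.5085 -0.304  -0.0869] w 0.00040808524833715583
axes x,y,z cols:
 [[-1.     -0.0006  0.0033]
 [-0.0033  0.0003 -1.    ]
 [ 0.0006 -1.     -0.0003]]
shift tool (units of 100mm): [ 0.0061  0.4728 -0.0098]
turn (units 180deg): [0.0001 0.0011 0.0002]
```

View pics/wrist1.png

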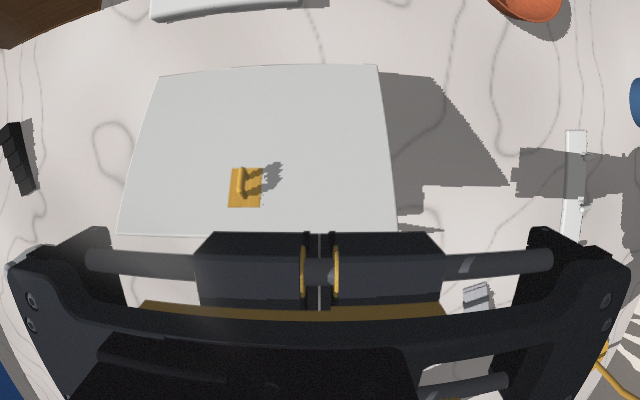

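View pics/side1.png

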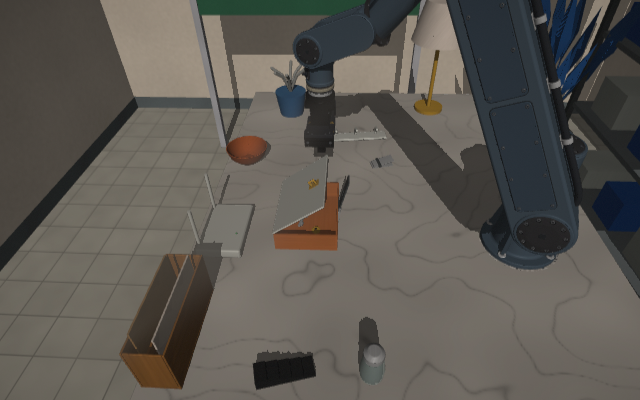

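Call:
play_rows([
  [0, 0, 0.2, 0, 0, 0, 0],
  [0, 0, 0.2, 0, 0, 0, 0],
  [0, 0, 0.15, 0, 0, 0, 0],
  [0, 0, 0.1, 0, 0, 0, 0],
  [0, 0, 0.1, 0, 0, 0, 0],
  [0, 0, 0.1, 0, 0, 0, 0],
  [0, 0, 0.1, 0, 0, 0, 0],
  [0, 0, 0.1, 0, 0, 0, 0],
])

```text
time: 2.67
position: [0.5762, -0.1213, 0.1422]
tool_rot: [0.0, -0.707, 0.707, -0.001]
ft_force: [-0.1, -0.4, 1.9]
grip_width: 0.0004
```

Call:
play_rows([
  [0, 0, 0.1, 0, 0, 0, 0],
  [0, 0, 0.1, 0, 0, 0, 0],
  [0, 0, 0.1, 0, 0, 0, 0],
  [0, 0, 0.1, 0, 0, 0, 0],
  [0, 0, 0.07, 0, 0, 0, 0],
  [0, 0, 0, 0, 0, 0, 0],
])

```text
time: 3.17
position: [0.5749, -0.1208, 0.0936]
tool_rot: [-0.001, 0.708, -0.707, -0.001]
ft_force: [-0.0, -0.1, 0.5]
grip_width: 0.0003
```

Call:
play_rows([
  [0, 0, 0.02, 0, 0, 0, 0],
  [0, 0, 0.02, 0, 0, 0, 0],
  [0, 0, 0, 0, 0, 0, 0],
])

```text
time: 3.42
position: [0.5762, -0.1212, 0.0917]
tool_rot: [-0.0, -0.707, 0.707, -0.001]
ft_force: [-0.3, 0.6, -0.5]
grip_width: 0.0004
```

Call:
play_rows([
  [0, 0, 0.02, 0, 0, 0, 0],
  [0, 0, 0, 0, 0, 0, 0],
])

```text
time: 3.58
position: [0.5764, -0.1212, 0.0913]
tool_rot: [-0.0, -0.707, 0.707, -0.001]
ft_force: [-2.2, 1.0, 7.6]
grip_width: 0.0004
```

Contact at the expected height, with force rising. I'll press a little more.

Call:
play_rows([
  [0, 0, 0.02, 0, 0, 0, 0],
  [0, 0, 0, 0, 0, 0, 0],
])

```text
time: 3.75
position: [0.5764, -0.1212, 0.0912]
tool_rot: [-0.0, -0.707, 0.707, -0.001]
ft_force: [-5.7, 1.5, 19.8]
grip_width: -0.0001
```

Call:
play_rows([
  [0, 0, 0.02, 0, 0, 0, 0],
  [0, 0, 0, 0, 0, 0, 0],
  [0, 0, 0, 0, 0, 0, 0],
])

```text
time: 4.0
position: [0.5764, -0.1213, 0.091]
tool_rot: [-0.0, -0.707, 0.708, -0.001]
ft_force: [-6.7, 2.6, 30.5]
grip_width: 0.0007
```

Call:
play_rows([
  [0, 0, -0.1, 0, 0, 0, 0],
  [0, 0, -0.3, 0, 0, 0, 0],
  [0, 0, -0.4, 0, 0, 0, 0],
  [0, 0, -0.4, 0, 0, 0, 0],
  [0, 0, -0.4, 0, 0, 0, 0],
  [0, 0, 0, 0, 0, 0, 0],
])

```text
time: 4.5
position: [0.5807, -0.1228, 0.2547]
tool_rot: [-0.006, -0.705, 0.71, -0.006]
ft_force: [0.9, -0.2, 0.5]
grip_width: 0.0001
```

Run:
```python
from h import *
for n,(x,y) in dict(side=(250,145),top=(260,135)).items():
    im=eyes.camera(n)[:,:,::-1];cv2.imwrite(f"pics/{n}2.png",im)
    cv2.imwrite(f"pics/{n}2z.png",cv2.resize(im[y:y+115,x:x+140],None,fx=5,fy=5,interpolation=cv2.INTER_CUBIC))
```

```text
(no output)
```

View pics/side2z.png

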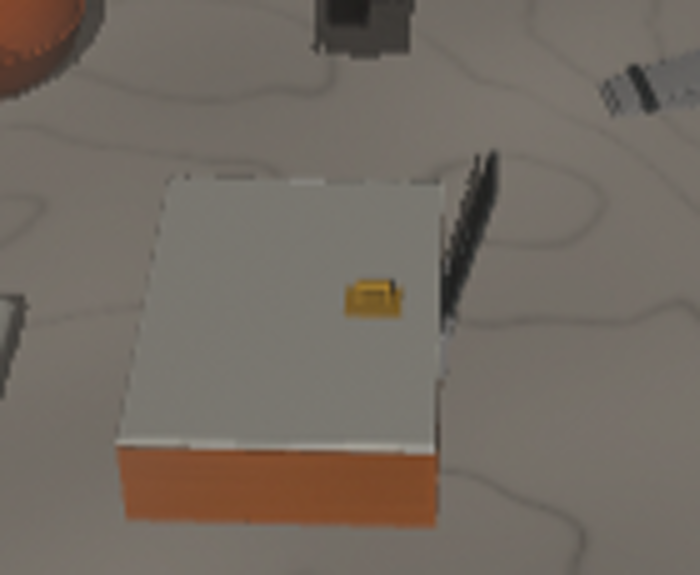

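View pics/top2z.png

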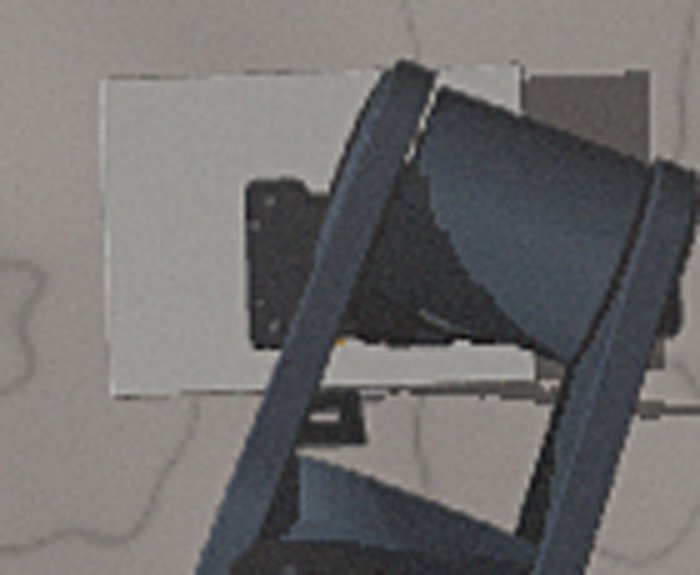

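The lid is flat on the tray. The catch is at zoom (375,297) and the hasp runs from (447,325) to (490,155).

Run:
```python
from h import *
T=lambda u,v:("top",((u+.5)/5-.5+260,(v+.5)/5-.5+135))
S=lambda u,v:("side",((u+.5)/5-.5+250,(v+.5)/5-.5+145))
def py(a,y):
    c,d=ray(*a);return c+d*(y-c[1])/d[1]
for n,a,y in [("tip near",S(496,182),-.042),("tip far",S(490,152),-.082),("base near",S(450,325),-.042),("tip top near",T(290,447),-.042)]: print(n,py(a,y))
print(plane(*T(112,396),.066),plane(*T(104,80),.066),plane(*S(435,450),.066),plane(*S(442,184),.066))
print("catch",plane(*S(375,285),.083),plane(*S(375,300),.066))
print("hasp corners at z .167",plane(*T(290,447),.167),plane(*T(365,445),.167))
c=np.array([.522,-.062,.07])
delta([.46,-.062,.255]); print(Ro.from_quat(robot.get_obs()["tool_rot"]).as_matrix())
```

```text
tip near [ 0.4951 -0.042   0.1759]
tip far [ 0.4987 -0.082   0.1661]
base near [ 0.5195 -0.042   0.0675]
tip top near [ 0.4885 -0.042  -0.188 ]
[0.5244 0.0566 0.066 ] [0.7034 0.0571 0.066 ] [0.525  0.0595 0.066 ] [ 0.5284 -0.178   0.066 ]
catch [ 0.5646 -0.0584  0.083 ] [ 0.5652 -0.0641  0.066 ]
hasp corners at z .167 [ 0.4947 -0.0428  0.167 ] [ 0.4947 -0.0815  0.167 ]
t 4.6 pos [ 0.577  -0.1215  0.2482] F [-0.6685 -0.5699 -0.1347] w 0.00044972895878334
axes x,y,z cols:
 [[-1.      0.0056  0.001 ]
 [-0.001  -0.0023 -1.    ]
 [-0.0056 -1.      0.0023]]
shift tool (units of 100mm): [ 1.1693 -0.0762 -0.5961]
[[-1.      0.0056  0.001 ]
 [-0.001  -0.0023 -1.    ]
 [-0.0056 -1.      0.0023]]
```

Call:
play_rows([
  [0, 0.25, -0.02, -0.12, 0, 0, 0],
  [0, 0.25, -0.02, -0.12, 0, 0, 0],
  [0, 0.25, 0, -0.12, 0, 0, 0],
  [0, 0.25, 0, -0.12, 0, 0, 0],
  [0, 0.2, 0, -0.12, 0, 0, 0],
  [0, 0, 0, 0, 0, 0, 0],
  [0, 0, 0, 0, 0, 0, 0],
])

```text
time: 5.18
position: [0.454, -0.0603, 0.2483]
tool_rot: [-0.002, 0.708, -0.707, -0.001]
ft_force: [1.3, -1.1, 0.9]
grip_width: 0.0008
```

Run:
```python
from h import *
z=np.array([0,-1,0.]);y=np.array([0,0,-1.]);x=np.cross(y,z)
delta([.457,-.062,.185],np.stack([x,y,z],1))
```

```text
t 5.1833 pos [ 0.454  -0.0603  0.2483] F [ 1.3078 -1.147   0.9419] w 0.0008029491052739947
axes x,y,z cols:
 [[-1.     -0.0031  0.0014]
 [-0.0014  0.0012 -1.    ]
 [ 0.0031 -1.     -0.0012]]
shift tool (units of 100mm): [-0.0318  0.6332  0.0181]
turn (units 180deg): [0.0004 0.0004 0.001 ]
```

Call:
play_rows([
  [0, 0, 0.2, 0.02, 0, 0, 0],
  [0, 0, 0.2, 0, 0, 0, 0],
  [0, 0, 0.23, 0, 0, 0, 0],
  [0, 0, 0, 0, 0, 0, 0],
  [0, 0, 0, 0, 0, 0, 0],
])

```text
time: 5.6
position: [0.4558, -0.0634, 0.1853]
tool_rot: [-0.001, 0.708, -0.707, -0.001]
ft_force: [0.6, -0.2, 0.4]
grip_width: 0.0004
```

Run:
```python
from h import *
n,x,y="side",270,115
delta([.5095,-.062,.185])
im=eyes.camera(n)[:,:,::-1]
cv2.imwrite(f"pics/{n}3z.png",cv2.resize(im[y:y+115,x:x+140],None,fx=5,fy=5,interpolation=cv2.INTER_CUBIC))
```

```text
t 5.6 pos [ 0.4558 -0.0634  0.1853] F [ 0.6115 -0.2218  0.4005] w 0.0004475003806285319
axes x,y,z cols:
 [[-1.     -0.003   0.0004]
 [-0.0004  0.0012 -1.    ]
 [ 0.003  -1.     -0.0012]]
shift tool (units of 100mm): [-0.5366  0.001  -0.0141]
```

View pics/side3z.png

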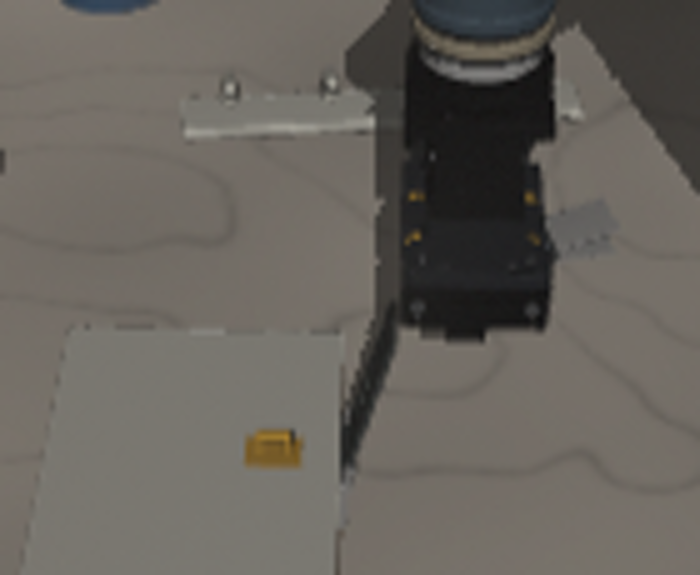

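Call:
play_rows([
  [0, -0.1, 0.05, 0, 0, 0, 0],
  [0, -0.1, 0, 0, 0, 0, 0],
  [0, -0.1, 0, 0, 0, 0, 0],
  [0, -0.1, 0, 0, 0, 0, 0],
  [0, -0.07, 0, 0, 0, 0, 0],
  [0, -0.07, 0, 0, 0, 0, 0],
  [0, 0, 0, 0, 0, 0, 0],
])

```text
time: 6.23
position: [0.5118, -0.0634, 0.1818]
tool_rot: [-0.0, -0.707, 0.707, -0.001]
ft_force: [-0.0, -0.4, 0.3]
grip_width: 0.0004
```

Run:
```python
from h import *
n,x,y="side",270,115
delta([.5095,-.062,.185])
im=eyes.camera(n)[:,:,::-1]
cv2.imwrite(f"pics/{n}4z.png",cv2.resize(im[y:y+115,x:x+140],None,fx=5,fy=5,interpolation=cv2.INTER_CUBIC))
```

```text
t 6.2333 pos [ 0.5118 -0.0634  0.1818] F [-0.0227 -0.427   0.3198] w 0.00043701205392005486
axes x,y,z cols:
 [[-1.      0.0025  0.0012]
 [-0.0012 -0.0007 -1.    ]
 [-0.0025 -1.      0.0007]]
shift tool (units of 100mm): [ 0.0233 -0.0316 -0.0139]
```

View pics/side4z.png

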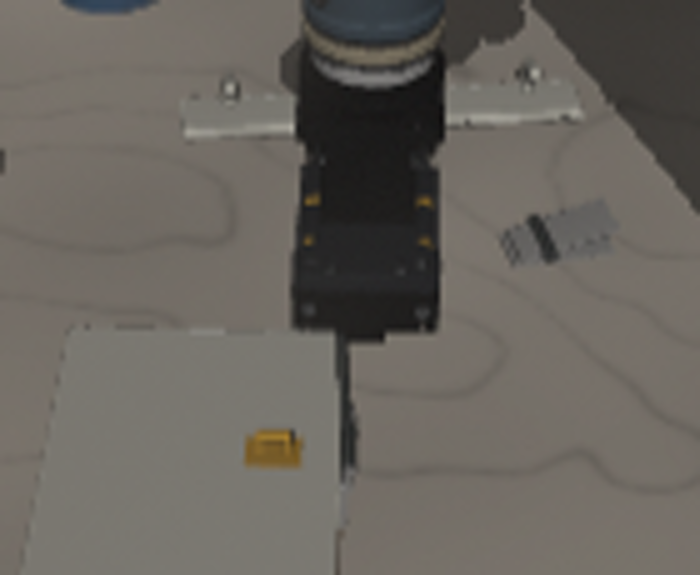

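Call:
play_rows([
  [0, -0.11, 0.01, 0, 0, 0, 0],
  [0, -0.1, 0.015, 0, 0, 0, 0],
  [0, -0.12, 0.04, 0, 0, 0, 0],
  [0, -0.12, 0.06, 0, 0, 0, 0],
  [0, -0.11, 0.08, 0, 0, 0, 0],
  [0, -0.09, 0.09, 0, 0, 0, 0],
  [0, 0, 0, 0, 0, 0, 0],
])

```text
time: 6.87
position: [0.5761, -0.0632, 0.15]
tool_rot: [-0.001, 0.707, -0.707, 0.0]
ft_force: [0.3, -0.5, 0.1]
grip_width: 0.0003
```

Run:
```python
from h import *
n,x,y="side",250,135
delta([.5767,-.062,.1525])
im=eyes.camera(n)[:,:,::-1]
cv2.imwrite(f"pics/{n}5z.png",cv2.resize(im[y:y+115,x:x+140],None,fx=5,fy=5,interpolation=cv2.INTER_CUBIC))
```

```text
t 6.8667 pos [ 0.5761 -0.0632  0.15  ] F [ 0.3239 -0.5112  0.0937] w 0.00032053211404595036
axes x,y,z cols:
 [[-1.     -0.0005  0.001 ]
 [-0.001   0.0003 -1.    ]
 [ 0.0005 -1.     -0.0003]]
shift tool (units of 100mm): [-0.0056 -0.0254 -0.0122]
```

View pics/side5z.png

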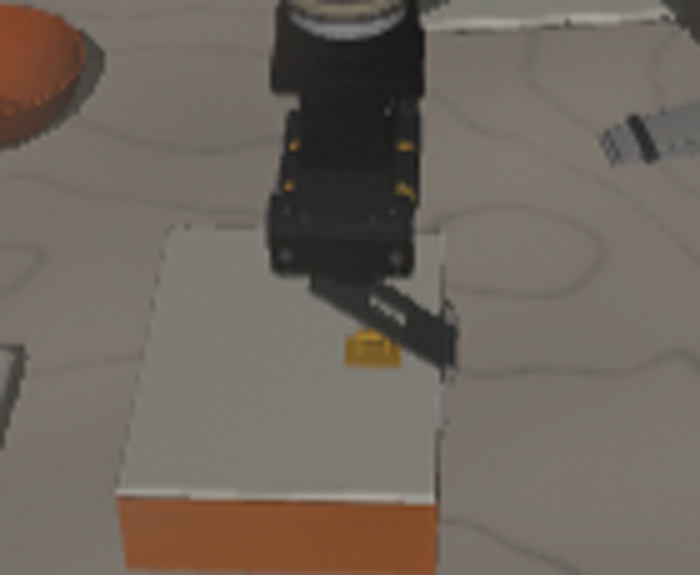

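The hasp has followed the finger over to roughly 0.65 rad and is in line with the catch.

Call:
play_rows([
  [0, -0.08, 0.09, 0, 0, 0, 0],
  [0, -0.07, 0.1, 0, 0, 0, 0],
  [0, -0.04, 0.1, 0, 0, 0, 0],
  [0, -0.03, 0.1, 0, 0, 0, 0],
  [0, -0.02, 0.06, 0, 0, 0, 0],
  [0, 0, 0.03, 0, 0, 0, 0],
  [0, 0, 0, 0, 0, 0, 0],
])

```text
time: 7.5
position: [0.5982, -0.0629, 0.1029]
tool_rot: [-0.001, 0.707, -0.707, -0.0]
ft_force: [-0.8, 0.2, 0.1]
grip_width: 0.0002
```

Call:
play_rows([
  [0, 0, 0.03, 0, 0, 0, 0],
  [0, 0, 0, 0, 0, 0, 0],
  [0, 0, 0, 0, 0, 0, 0],
])

```text
time: 7.75
position: [0.5987, -0.0631, 0.1013]
tool_rot: [0.0, -0.707, 0.707, -0.0]
ft_force: [0.3, -0.1, -0.2]
grip_width: 0.0003
```

Call:
play_rows([
  [0, 0, 0.03, 0, 0, 0, 0],
  [0, 0, 0, 0, 0, 0, 0],
  [0, 0, 0, 0, 0, 0, 0],
])

```text
time: 8.0
position: [0.5987, -0.0631, 0.0981]
tool_rot: [0.0, -0.707, 0.707, -0.0]
ft_force: [-0.0, -0.0, 0.4]
grip_width: 0.0006
```

Call:
play_rows([
  [0, 0, 0.02, 0, 0, 0, 0],
  [0, 0, 0, 0, 0, 0, 0],
  [0, 0, 0, 0, 0, 0, 0],
])

```text
time: 8.25
position: [0.599, -0.0632, 0.0973]
tool_rot: [0.0, -0.707, 0.707, -0.001]
ft_force: [-2.2, 0.3, 6.7]
grip_width: 0.0005
```

Call:
play_rows([
  [0, 0, 0.02, 0, 0, 0, 0],
  [0, 0, 0.01, 0, 0, 0, 0],
  [0, 0, 0, 0, 0, 0, 0],
  [0, 0, 0, 0, 0, 0, 0],
])

```text
time: 8.58
position: [0.599, -0.0632, 0.0969]
tool_rot: [-0.0, -0.707, 0.707, -0.001]
ft_force: [-4.7, 2.0, 21.4]
grip_width: 0.0005
```

Call:
play_rows([
  [0, 0, -0.1, 0, 0, 0, 0],
  [0, 0, -0.3, 0, 0, 0, 0],
  [0, 0, -0.4, 0, 0, 0, 0],
  [0, 0, -0.4, 0, 0, 0, 0],
  [0, 0, -0.4, 0, 0, 0, 0],
  [0, 0, 0, 0.3, 0, 0, 0],
  [0, 0, 0, 0.3, 0, 0, 0],
  [0, 0, 0, 0.3, 0, 0, 0],
  [0, 0, 0, 0.3, 0, 0, 0],
  [0, 0, 0, 0.3, 0, 0, 0],
  [0, 0, 0, 0, 0, 0, 0],
  [0, 0, 0, 0, 0, 0, 0],
])

```text
time: 9.58
position: [0.5986, -0.2147, 0.2527]
tool_rot: [0.001, 0.707, -0.707, -0.001]
ft_force: [0.5, 0.3, 0.6]
grip_width: 0.0007
```

Run:
```python
from h import *
for n,(x,y) in dict(side=(250,145),top=(260,135)).items():
    im=eyes.camera(n)[:,:,::-1];cv2.imwrite(f"pics/{n}6.png",im)
    cv2.imwrite(f"pics/{n}6z.png",cv2.resize(im[y:y+115,x:x+140],None,fx=5,fy=5,interpolation=cv2.INTER_CUBIC))
```

```text
(no output)
```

View pics/side6z.png

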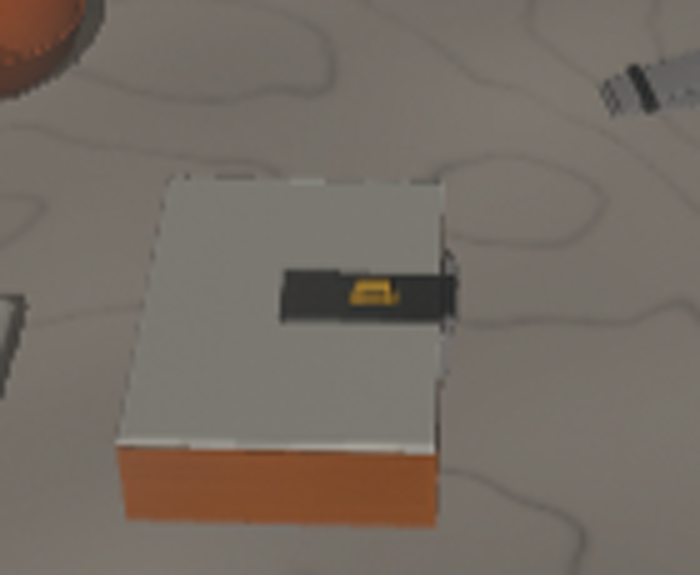

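View pics/top6.png

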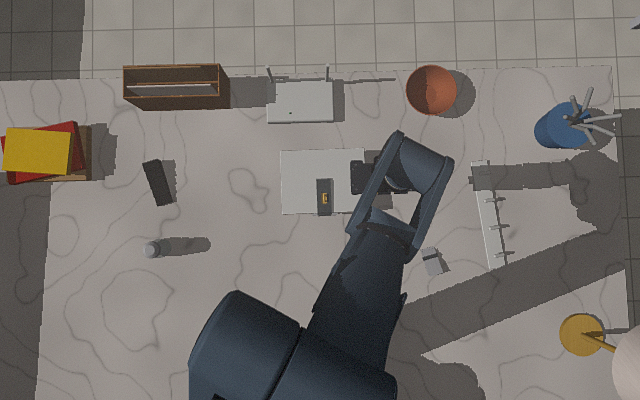

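View pics/side6.png

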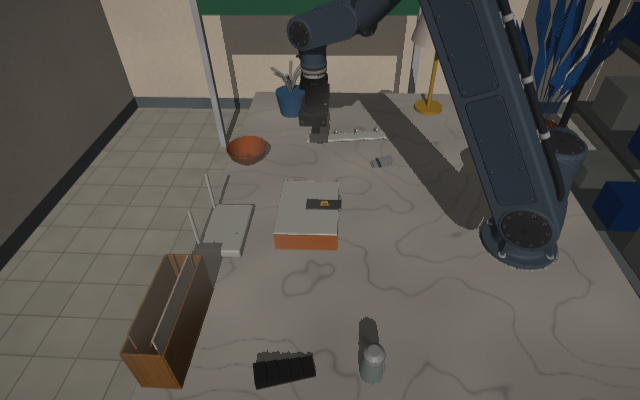

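The hasp lies flat with the catch up through its slot, at side zoom (373,292). The lid is shut, the other objects haven't moved, and the gripper is clear.

```bash
python3 -c "
from rig import ticket
print(ticket.hand_in())"
```

```text
the job is handed in; nothing more can be done
None
```

I shut the lid and then swung the hasp over onto it. The job is handed in, and the robot's clock read about 9.7 s of the 43 s allowed. The hand-in gave no verdict.

- **Lid:** I pressed it down with the closed fingertips beside the catch. It stopped with the fingertips at about 66 mm, the expected height of the shut lid, under about 30 N.
- **Hasp:** I pushed it over from the front along its arc and pressed its plain end down with about 21 N. The fingertips stopped at about 72 mm, which is right for the strap lying flat.
- **Last pictures:** The side view shows the lid shut and the hasp flat with the catch up through its slot. The hook strip, shaker, doorstop and clip look unmoved by eye in both views. The gripper is clear, about 0.25 m up and off to the side.
- **Checks that disagreed:** In the early two-view measurements, the rays for the catch missed each other by about 7 mm each, and the hasp's tip came out about 10 mm too high. I corrected the tip from the known hasp size and a second reading, and confirmed the motion by pictures and contact heights. No check failed at the end.

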